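# Lock the mould press with the slotted spacer

## Task

Lock the hand press shut: take the slotted spacer (the one whose eye is open at the front, not the closed one) by its post, push the press's spring-loaded plate down with it, and slide it sideways through its gap onto the upright rod, under the nut, until it is fully home and the plate, once let up, traps it there. Push gently: the press is wanted tight, not forced. Leave everything else where it is.

Things in the scene. Friction and masses are not known exactly. Their poses are not given: they have to be found in the camera images.
- spacer_post (a point): Slotted spacer: flat steel plate 82 x 42 x 6 mm with a dark square grip post, 16 x 16 mm, standing 36 mm above the plate at its rear end. This point: post centre, half-way up, 24 mm above the spacer's underside. x points from the post to the slot, z up. Weighs about 150 g.
- spacer_slot (a point): Slot centre of the slotted spacer, 50 mm ahead (+x) of the post, 3 mm above the underside. Slot 15 mm wide, open to the front, flared at the tips; its rear end is 7.5 mm behind this point, so it stops on the rod up to 1.5 mm past centre. A 2.5 mm high ridge tops each prong 13 to 17 mm ahead (8.5 mm thick there). The plate reaches 21 mm ahead of and 60 mm behind this point.
- eye_spacer_post (a point): Closed-eye spacer, not wanted: same size and post, but a bar closes the front of its eye, so it cannot go onto the rod sideways. Centre of its post, half-way up.
- press_foot (a point): Fixed hand press, grey base 160 x 100 mm, plaster mould on it. This point: on the axis of its upright 12 mm rod, at the base's top, 22 mm above the bench. z up; x is the way the spacer slides on, coming from the -x side. A fixed nut, flange 28 mm across, is on the rod; its underside is 3 mm above the let-up pressure plate. The rod ends 23 mm above the nut's underside.
- press_plate (a joint): Travel (m) of the sprung steel pressure plate: 0 let up, down to a hard stop at 0.007; 3 N starts it, 8 N at the stop. 80 mm wide, from 100 mm behind (-x) to 30 mm ahead of the rod, level. Let-up top 69 to 87 mm above the bench, not measured: feel for it. The ridges pass under the nut at 0.0055 or more; spacer home and freed: about 0.003. Over 20 N on it, or 35 N on the whole press, is forcing.
- cup_c (a point): bystander: small stained cup, 79 mm wide, 63 mm high; its centre, half-way up
- tin_c (a point): bystander: closed tin, 57 mm wide, 72 mm high; its centre, half-way up
- tape_c (a point): bystander: roll of masking tape lying flat, 105 mm wide, 25 mm high; its centre, half-way up
- blank_c (a point): bystander: cast plaster blank, 40 x 55 mm, 16 mm high; its centre, half-way up
- spanner_c (a point): bystander: small open-ended spanner lying flat, 105 mm long, 6 mm thick; its centre
Mind the look-alikes: they are no part of the job. What is shaped like the part that bears press_foot but yellow is not meant. Leave any purple look-alike of the part that bears spacer_post alone.

How it is judged:
On the way, in this order (a step that is already met when the one before it is completed fails the run):
1. the slotted spacer is lifted off the bench (height (world z) of spacer_slot above 0.05 m), for 0.1 s.
2. the spacer is pressing the plate down, below 5 mm of its travel (value of joint press_plate above 0.005 m and contact force between spacer and press_plate above 3 N), for 0.2 s.
3. the spacer is home on the rod and the plate has risen under it (x of spacer_slot in the frame of press_foot between -0.003 and 0.003 m and y of spacer_slot in the frame of press_foot between -0.003 and 0.003 m and value of joint press_plate between 0.0018 and 0.0045 m and angle between the z axis of spacer_slot and the z axis of press_foot, either way round below 0.08 rad), for 0.2 s.
At the end, for the whole second after the job is handed in: The slotted spacer is on the rod under the nut: slot centre within 3 mm of the rod's axis along both horizontal axes of the press, level to 0.08 rad, the plate risen to between 1.8 and 4.5 mm of travel and pushing the spacer up against the nut (over 2 N), at rest and released (all of step 3 and linear speed of spacer below 0.02 m/s and contact force between spacer and press_plate above 2 N); the robot touches nothing.
It fails at once if the press is forced: more than 35 N between the spacer and the whole press (contact force between spacer and press_head above 35 N).
It fails at once if the press is forced: more than 20 N between the spacer and the pressure plate (contact force between spacer and press_plate above 20 N).
It fails at once if a bystander (closed-eye spacer, cup, tin, tape, blank or spanner) is moved more than 30 mm (distance of any of eye_spacer_post, cup_c, tin_c, tape_c, blank_c, spanner_c from where it was at the start of the episode above 0.03 m).
It also fails if it takes over 72 s, if anything falls off the work surface, if the arm or the gripper's body presses on something with over 40 N, if the wrist force passes 120 N, or if a joint passes its speed limit or range.

## Robot

A 6-joint arm with a two-finger parallel gripper is mounted at the origin on a cart in front of the work surface, level with it; the furniture and walls round the work are solid. World frame = base frame: x ahead of the robot, y to its left, z up, the work surface at z = 0. Lengths are in m, angles in rad, forces in N, time in s.
With the tool pointing down it reaches from about 0.25 to 0.725 m from the base axis. Payload 4 kg.
Tool frame: the origin (TCP) lies between the finger pads; the fingertips stand 11 mm ahead of it and the grasp point (between the pads) lies 8 mm behind it (tcp_to_tips is the z of the fingertips in the tool frame, in m); z points along the fingers, y is the direction in which the jaws open and shut (so a half turn about z gives the same grasp; the last joint's range is limited). The gripper opens to 85 mm and grips with 20 to 120 N. Pads are 22 mm wide; open, the fingers measure 114 mm over their backs; the gripper's body (76 mm by 85 mm) begins 54 mm behind the grasp point. The pads swing forward as they close: fully open they stand 13 mm farther back than shut.
Start: joints at [-1.127, 0.241, 0.005, 1.335, 0, 1.571], TCP at [0.215, -0.452, 0.242] pointing down, gripper open.
Joint ranges: [-2.72, 2.72], [-1.05, 1.87], [-1.09, 1.28], [-1.99, 2.15], [-1.42, 1.44], [-3.14, 3.14]. Speed limits (rad/s): [2.79, 2.79, 3.14, 3.14, 3.14, 3.14].

## Interface

Orientations are given as a unit quaternion [x, y, z, w].
In Python, from workcell import * gives the robot as it stands.
- The arm moves only by the tool move_arm, never from a script. Its argument "moves" is a list that holds one entry, the list of rows, each a list of 7 numbers: the shift along the world's x, y, z in units of 500 mm (1.0 is 500 mm), then the turn, a rotation vector about the world's x, y, z in units of 30 degrees (1.0 is 30 degrees), then the closure, from -1 (fully open) to 1 (shut), so that 0 is half open. A call has 1 to 8 rows; each row shifts and turns the pose as measured when the row begins; what a row does not reach is not made up. A row lasts 1/12 s, in which the tool goes at most 41.7 mm and 7.16 degrees, less where a joint would pass 70% of its speed; a pose out of reach is approached as far as the arm can. A call with a number of a shift or a turn outside -1 to 1 is refused whole. A call with a gripper value outside its range is refused whole. The fingers move at their own pace and stop on an object; the grip force is fixed at half the most. Time passes only in rows, so rows that do not move let the fingers close. It gives the time, the measured TCP pose, the force and the opening at its end, in the units of the state.
- get_obs(): the state, without advancing time (a new reading comes with each control period).
- camera(name): name is "scene" or "side" or "wrist"; returns a dict with "pixels" (420x560x3 uint8, red, green, blue), "range_z" (420x560 float32, m along the optical axis (not along the pixel's ray), 0 where there is no reading), "fx", "fy", "cx", "cy" (pixels), "extrinsics" (4x4, takes a point from camera to world coordinates). Camera axes: x right, y down, z forward; pixel columns grow to the right and rows downward; lengths in m; the calibration is good to about 2 mm. A picture is of the moment at which its call begins.
- job_done(): hands the job in, once; it reports no verdict.
The state is a dict: "clock": time; "joint_pos": joint angles; "joint_vel": joint speeds; "tau": joint torques, N m; "eef_pos": TCP position; "tool_rot": TCP orientation; "ft_force": force on the tool from outside, world axes, zero at the start; "ft_torque": the same for the moment, N m; "grip_width": finger opening in m.
Only numpy, scipy, OpenCV 4.12 (cv2) and the standard library are available. Lean on these libraries where they do the work, as an engineer would, in place of code of your own. Each camera call takes 0.05 s, during which the arm holds its last target.

## Working session

There is one attempt and no reset: what is moved stays moved. The work goes in short steps, Python scripts to look and compute and a tool call to move; the robot and the scene stay as the last step left them, time stands still between calls to the robot, and variables do not carry over. Pictures are saved under pics/ and viewed, and the job is handed in when it is done.

Besides the shell and the picture viewer there is one more tool, called after "Emit:" by a JSON object that holds its "op" and its "data", one argument or row to a line. move_arm: Moves the arm, as the interface text tells. Shifts and turns lie within -1 to 1; 1 stands for 500 mm of shift or 30 degrees of turn. Its arguments: {"type":"object","properties":{"moves":{"type":"array","items":{"type":"array","items":{"type":"array","items":{"type":"number"}}}}},"required":["moves"]}

```bash
mkdir -p pics; ls
python3 - <<'E'
from workcell import *
import cv2,pickle
o=get_obs(); print({k:(v if not hasattr(v,'round') else v) for k,v in o.items()})
for n in ["scene","side","wrist"]:
    c=camera(n); pickle.dump(c,open(f"pics/{n}0.pkl","wb")); cv2.imwrite(f"pics/{n}0.png",c["pixels"][:,:,::-1]); print(n,c["fx"],c["cx"],c["cy"],c["extrinsics"])
E
```

```text
pics
{'clock': 0.0, 'joint_pos': array([-1.12700999e+00,  2.41383861e-01,  3.69583434e-03,  1.33523121e+00,
        9.41429829e-06,  1.57078211e+00]), 'joint_vel': array([ 2.55062589e-04, -1.68004292e-04, -6.77448475e-04,  8.09285484e-04,
       -1.80206657e-03,  8.70720423e-05]), 'tau': array([ 1.08583408e-03, -3.72322655e+01,  2.52404684e+01,  1.69647415e-02,
        1.47994861e-04, -2.52181636e-06]), 'eef_pos': array([ 0.21441075, -0.45099125,  0.24141667]), 'tool_rot': array([ 9.75480443e-01,  2.20083574e-01, -2.29002451e-04, -1.03646825e-03]), 'ft_force': array([-1.14540961,  0.37963136, -0.81690551]), 'ft_torque': array([0.04430842, 0.00253272, 0.01841219]), 'grip_width': 0.0857158918669667}
scene 542.4211239348318 275.573106122951 213.25058530456985 [[-0.54227433 -0.35242724  0.76271462 -0.53828962]
 [-0.84019535  0.22398483 -0.49386494  0.67786945]
 [ 0.00321495 -0.90863955 -0.41756895  0.67610469]
 [ 0.          0.          0.          1.        ]]
side 380.5555932766737 270.8406892027227 215.9543559805715 [[-0.83509624 -0.31203813  0.45304136  0.10081768]
 [-0.55009151  0.47920519 -0.68393108  0.59766133]
 [-0.00368719 -0.82036248 -0.57183198  0.58943279]
 [ 0.          0.          0.          1.        ]]
wrist 342.2676788033643 283.62100815227296 206.6442276847717 [[ 0.43066737 -0.85413644 -0.29150739  0.28919427]
 [-0.90250874 -0.40826188 -0.1371139  -0.41634642]
 [-0.00189738  0.32213845 -0.94669067  0.37397766]
 [ 0.          0.          0.          1.        ]]
```

View pics/scene0.png

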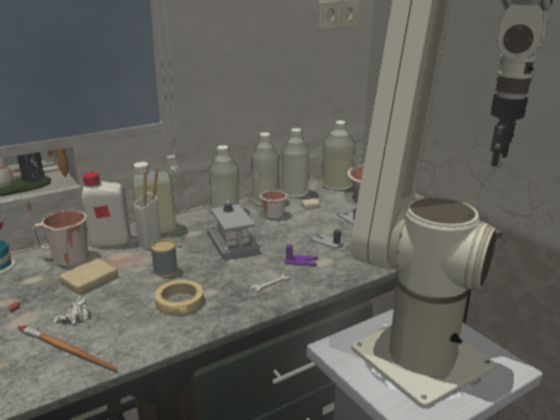

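View pics/side0.png

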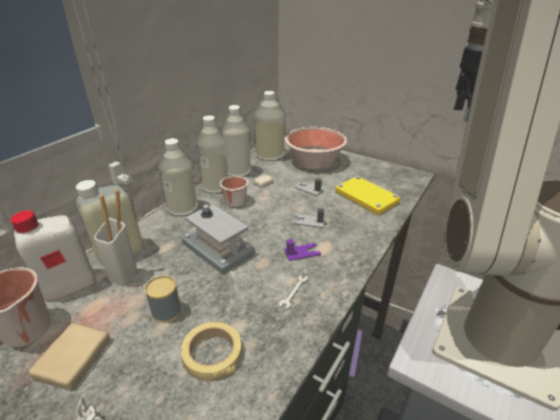

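View pics/wrist0.png

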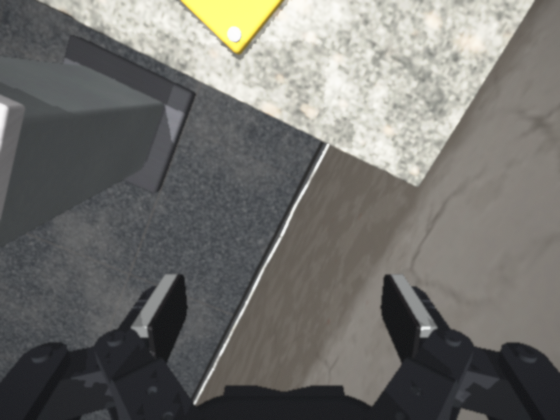

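```bash
cat > h.py <<'E'
import pickle,cv2,numpy as np
def load(n): return pickle.load(open(f"pics/{n}.pkl","rb"))
def save(n,c): pickle.dump(c,open(f"pics/{n}.pkl","wb"))
def crop(c,out,x0,y0,x1,y1,s):
    im=c["pixels"][y0:y1,x0:x1,::-1]; cv2.imwrite(f"pics/{out}.png",cv2.resize(im,None,fx=s,fy=s,interpolation=cv2.INTER_CUBIC))
def ray(c,u,v):
    d=np.array([(u-c["cx"])/c["fx"],(v-c["cy"])/c["fy"],1.0]); E=c["extrinsics"]; return E[:3,3],E[:3,:3]@d
def at_z(c,u,v,z):
    p,d=ray(c,u,v); return p+d*(z-p[2])/d[2]
def pt(c,u,v):
    z=float(c["range_z"][int(round(v)),int(round(u))]); p,d=ray(c,u,v); return p+d*z
def proj(c,P):
    E=c["extrinsics"]; q=E[:3,:3].T@(np.asarray(P)-E[:3,3]); return q[0]/q[2]*c["fx"]+c["cx"],q[1]/q[2]*c["fy"]+c["cy"]
E
python3 - <<'E'
from h import *
c=load("side0"); crop(c,"side0a",170,165,350,285,4.4)
for u,v in [(318,184),(319,215),(206,212),(290,249),(240,220),(303,187),(305,220)]: print(u,v,pt(c,u,v).round(4))
c=load("scene0"); crop(c,"scene0a",200,180,380,290,4.4)
for u,v in [(337,237),(228,207)]: print(u,v,pt(c,u,v).round(4))
E
```

```text
318 184 [ 0.5163 -0.2784  0.0329]
319 215 [ 0.4428 -0.1438  0.0292]
206 212 [0.623  0.0785 0.0986]
290 249 [0.4401 0.0055 0.0209]
240 220 [ 6.261e-01 -4.630e-02  3.000e-04]
303 187 [ 0.5645 -0.2778  0.0075]
305 220 [ 0.4761 -0.1315  0.0078]
337 237 [ 0.4353 -0.1443  0.0274]
228 207 [0.6193 0.0769 0.097 ]
```

View pics/side0a.png

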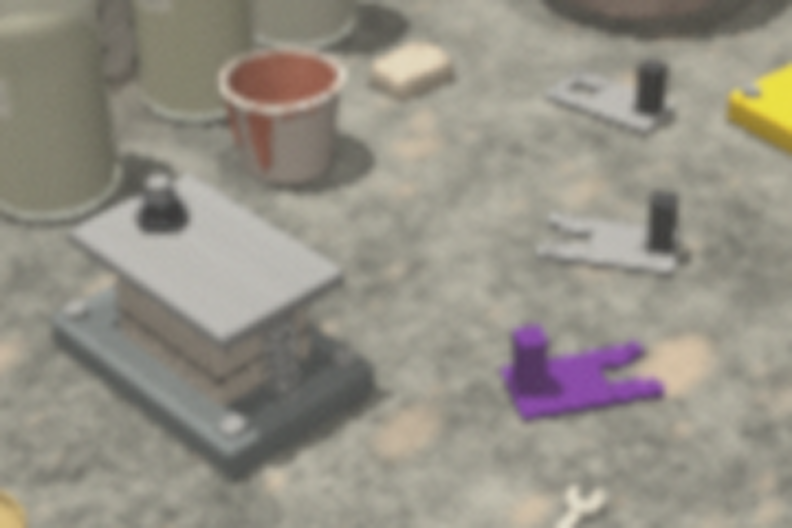

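View pics/scene0a.png

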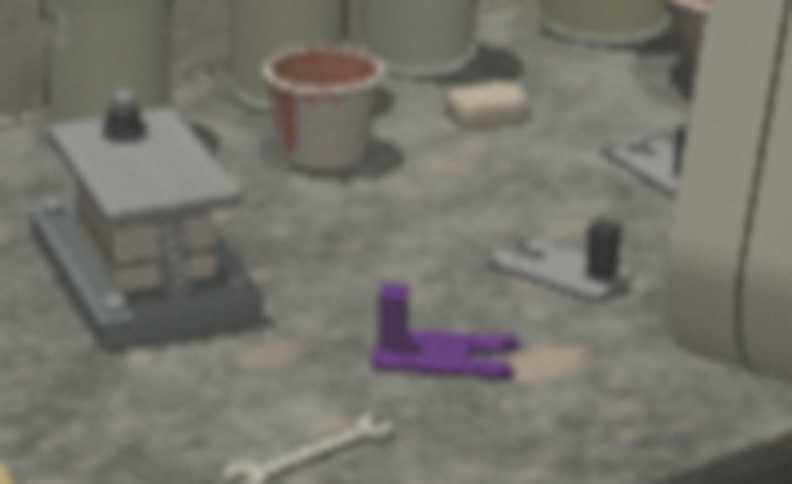

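Emit:
{"op": "move_arm", "data": {
  "moves": [
    [[0.041,0.065,0,0,0,0,-1],[0.041,0.065,0,0,0,0,-1],[0.041,0.065,0,0,0,0,-1],[0.041,0.065,0,0,0,0,-1],[0.041,0.065,0,0,0,0,-1],[0.041,0.065,0,0,0,0,-1],[0.041,0.065,0,0,0,0,-1],[0.041,0.065,0,0,0,0,-1]]
  ]
}}

```text
clock: 0.82
eef_pos: [0.3778, -0.1859, 0.2384]
tool_rot: [0.978, 0.211, -0.002, -0.001]
ft_force: [0.6, -0.3, -0.8]
grip_width: 0.085
```

Emit:
{"op": "move_arm", "data": {
  "moves": [
    [[0.041,0.065,0,0,0,0,-1],[0.01,0.03,0,0,0,0,-1],[0,0,0,0,0,0,-1],[0,0,0,0,0,0,-1]]
  ]
}}

```text
clock: 1.15
eef_pos: [0.4066, -0.1294, 0.2376]
tool_rot: [0.976, 0.217, -0.001, -0.002]
ft_force: [0.5, -1.4, -0.1]
grip_width: 0.0855
```

Run:
```python
from h import *
from workcell import *
o=get_obs(); print(o["eef_pos"],o["tool_rot"],o["joint_pos"])
c=camera("wrist"); save("w1",c); crop(c,"w1",0,0,560,420,1.4)
```

```text
[ 0.40655823 -0.12944591  0.23762979] [ 0.97620578  0.21682872 -0.00149567 -0.00231212] [-0.30994942  0.10171664 -0.1768274   1.29716729  0.0024849   2.39450599]
```

View pics/w1.png

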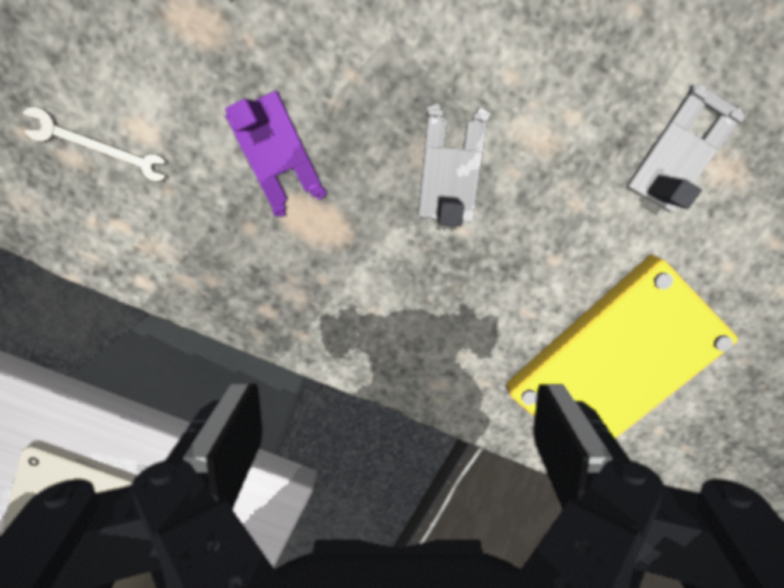

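Run:
```python
from h import *
c=load("w1"); crop(c,"w1a",280,60,380,170,5.4)
```

```text
(no output)
```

View pics/w1a.png

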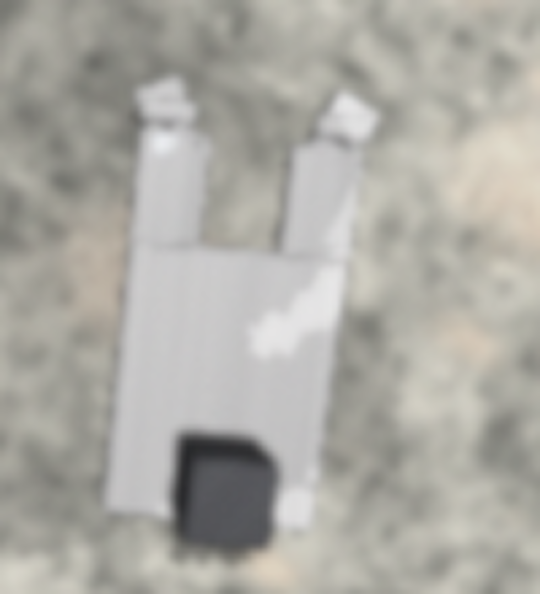

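Run:
```python
from h import *
c=load("w1"); f=lambda x,y,z:at_z(c,280+(x+.5)/5.4-.5,60+(y+.5)/5.4-.5,z)
P=f(227,503,.042); print("post",P)
L=[f(138,170,.006),f(107,510,.006)]; R=[f(358,170,.006),f(308,527,.006)]
for A,B in (L,R):
    d=A-B; print(A,B,np.degrees(np.arctan2(d[1],d[0])))
S=f(243,250,.006); d=S-P; print("slotrear",S,np.hypot(*d[:2]),np.degrees(np.arctan2(d[1],d[0])))
a=f(107,510,.006);b=f(308,527,.006);d=a-b;print("rear",(a+b)/2,d,np.hypot(*d[:2]),np.degrees(np.arctan2(d[1],d[0]))-90)
r=c["range_z"]; print(pt(c,322,153),r[145:160:4,316:330:4])
```

```text
post [ 0.44465303 -0.15144132  0.042     ]
[ 0.48893971 -0.11409044  0.006     ] [ 0.42923588 -0.1367614   0.006     ] 20.792958599694867
[ 0.50634996 -0.15120529  0.006     ] [ 0.44313923 -0.17428065  0.006     ] 20.05483925451535
slotrear [ 0.48452031 -0.13839478  0.006     ] 0.04194773151688847 18.120649849146094
rear [ 0.43618756 -0.15552103  0.006     ] [-0.01390335  0.03751926  0.        ] 0.040012469075422136 20.332979211327896
[ 0.4446341  -0.15179872  0.04245713] [[0.3230576  0.32607737 0.32600623 0.32746676]
 [0.32740244 0.32608035 0.32605526 0.3273104 ]
 [0.3265179  0.32744172 0.3272725  0.32754788]
 [0.32987362 0.32997015 0.32885578 0.32938668]]
```

Emit:
{"op": "move_arm", "data": {
  "moves": [
    [[0.05,0.066,0,0,0,-0.03,-1],[0.05,0.066,0,0,0,-0.03,-1],[0.05,0.066,0,0,0,-0.03,-1],[0.05,0.066,0,0,0,-0.03,-1],[0.05,0.066,0,0,0,-0.03,-1],[0.02,0.03,0,0,0,0,-1],[0,0,0,0,0,0,-1],[0,0,0,0,0,0,-1]]
  ]
}}

```text
clock: 1.87
eef_pos: [0.5442, 0.043, 0.236]
tool_rot: [0.987, 0.162, -0.003, -0.0]
ft_force: [0.0, 0.6, 0.1]
grip_width: 0.0855
```

Run:
```python
from h import *
from workcell import *
o=get_obs(); print(o["eef_pos"],o["tool_rot"],o["joint_pos"])
c=camera("wrist"); save("w2",c); crop(c,"w2",0,0,560,420,1.4)
```

```text
[0.5441771  0.0429966  0.23595067] [ 9.86846964e-01  1.61629930e-01 -2.95995176e-03 -2.70793806e-04] [7.88237753e-02 3.39308360e-01 1.23416657e-01 1.36084908e+00
 4.58496364e-05 2.89573069e+00]
```

View pics/w2.png

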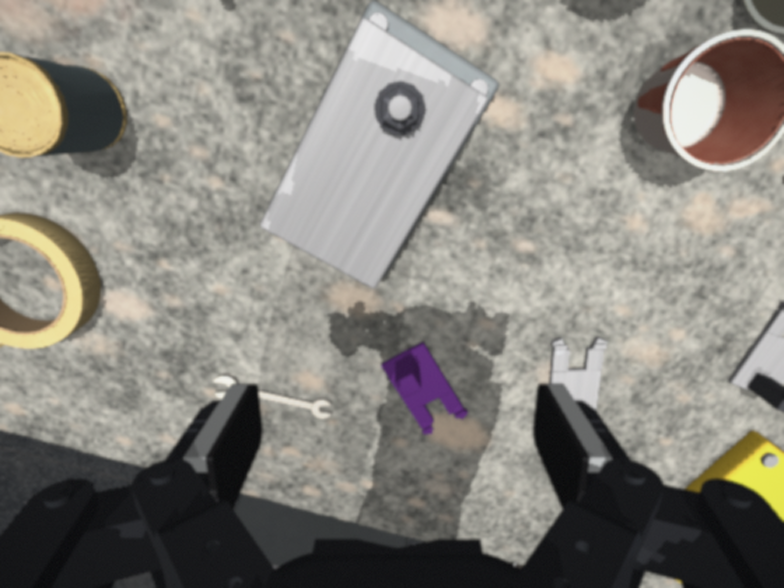

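Run:
```python
from h import *
c=load("w2"); crop(c,"w2a",180,0,360,210,2.8); crop(c,"w2b",255,45,315,105,9)
print(c["range_z"][60:90:3,286])
for u,v in [(286,76),(250,130),(300,120),(230,150),(345,60)]: print(pt(c,u,v))
```

```text
[0.2552274  0.24636294 0.24716847 0.23849298 0.23951386 0.23970878
 0.24096584 0.24231565 0.24331388 0.25218052]
[0.63122787 0.070179   0.11101301]
[0.58366229 0.08487222 0.08351836]
[0.60428167 0.04893252 0.08433277]
[0.56263735 0.09591685 0.08333329]
[0.66401318 0.02391126 0.02819006]
```

View pics/w2a.png

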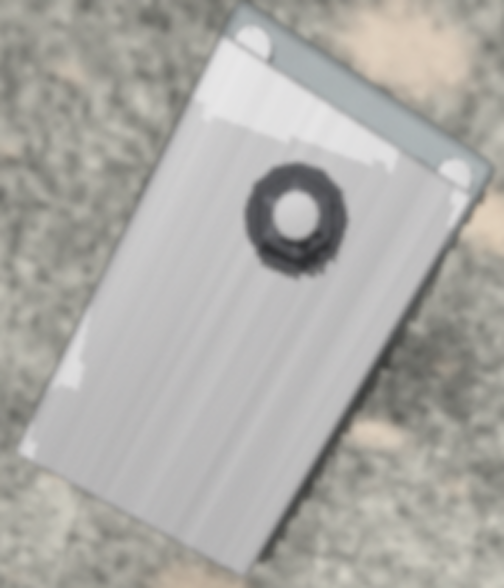

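View pics/w2b.png

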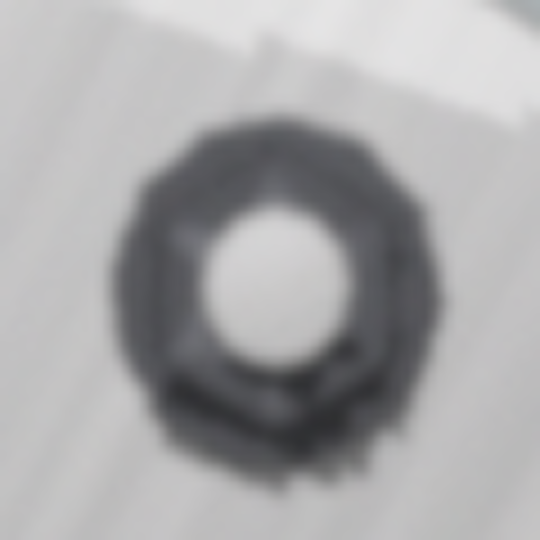

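Run:
```python
from h import *
c=load("w2"); f=lambda x,y,z:at_z(c,180+(x+.5)/2.8-.5,0+(y+.5)/2.8-.5,z)
z=.0845
FL,FR,RL,RR=f(225,38,z),f(472,192,z),f(25,452,z),f(245,572,z)
a=lambda d:np.degrees(np.arctan2(d[1],d[0]))
print(a(FL-RL),a(FR-RR),a(FL-FR)-90,a(RL-RR)-90)
print([np.linalg.norm(v) for v in (FL-RL,FR-RR,FL-FR,RL-RR)])
cen=(FL+FR+RL+RR)/4; 
N=at_z(c,255+(276.5)/9-.5,45+(287.5)/9-.5,.1105); print("rod",N)
yaw=np.radians(-11.5)
for y in (-10.5,-11,-11.5,-12,-12.5):
  r=np.radians(y);print(y,cen+35*.001*np.array([np.cos(r),np.sin(r),0]))
```

```text
-10.935677693401253 -11.494097555188661 -10.518816678453717 -11.446303050601301
[np.float64(0.1261586458891737), np.float64(0.12739536281592054), np.float64(0.07670871063468346), np.float64(0.07546806806963147)]
rod [0.63079189 0.07060566 0.1105    ]
-10.5 [0.63187932 0.07045503 0.0845    ]
-11 [0.63182235 0.07015496 0.0845    ]
-11.5 [0.63176276 0.0698554  0.0845    ]
-12 [0.63170056 0.06955636 0.0845    ]
-12.5 [0.63163576 0.06925789 0.0845    ]
```

Run:
```python
from h import *
for n in("w1","w2"):
  c=load(n)
  for (x0,y0,x1,y1) in [(400,120,440,160),(200,230,260,260),(30,200,60,240),(150,10,200,40)]:
    print(n,np.median([pt(c,u,v)[2] for u in range(x0,x1,4) for v in range(y0,y1,4)]).round(4))
c=load("w2")
print(np.median([pt(c,u,v)[2] for u in range(240,300,4) for v in range(125,150,4)]))
print([ (pt(c,u,v)).round(4) for u,v in [(333,48),(340,52),(325,42),(300,30),(318,37)]])
c=load("side0")
print([ (pt(c,u,v)).round(4) for u,v in [(215,230),(225,225),(230,235),(206,207),(200,235)]])
```

```text
w1 0.0006
w1 0.0003
w1 -0.7602
w1 0.0005
w2 0.0006
w2 0.0005
w2 0.0246
w2 0.0008
0.0845571035193296
[array([0.6706, 0.0375, 0.0228]), array([0.6693, 0.0303, 0.0244]), array([0.673 , 0.0462, 0.0217]), array([0.6749, 0.0712, 0.0228]), array([0.6748, 0.0537, 0.0223])]
[array([0.5745, 0.1059, 0.0842]), array([0.5677, 0.0794, 0.0843]), array([0.5343, 0.1034, 0.0857]), array([0.6234, 0.0761, 0.1109]), array([0.6253, 0.1045, 0.0479])]
```

Run:
```python
from h import *
c=load("side0")
for u,v in [(172,145),(208,122),(234,110),(268,96),(180,190),(215,165),(238,158),(88,186),(110,225),(160,285),(232,185)]: print(u,v,pt(c,u,v).round(3))
```

```text
172 145 [0.787 0.004 0.196]
208 122 [ 0.788 -0.134  0.21 ]
234 110 [ 0.791 -0.252  0.208]
268 96 [ 0.776 -0.408  0.21 ]
180 190 [0.767 0.019 0.08 ]
215 165 [ 0.766 -0.121  0.092]
238 158 [ 0.771 -0.232  0.067]
88 186 [0.785 0.242 0.196]
110 225 [0.734 0.249 0.122]
160 285 [0.562 0.283 0.071]
232 185 [ 0.718 -0.132  0.037]
```

Emit:
{"op": "move_arm", "data": {
  "moves": [
    [[0,0,0,0,0,0.235,-1],[0,0,0,0,0,0.235,-1],[0,0,0,0,0,0.235,-1],[0,0,0,0,0,0.235,-1],[0,0,0,0,0,0.235,-1],[0,0,0,0,0,0.235,-1],[0,0,0,0,0,0.235,-1],[0,0,0,0,0,0.235,-1]]
  ]
}}

```text
clock: 2.58
eef_pos: [0.5362, 0.0237, 0.2367]
tool_rot: [0.789, 0.614, -0.006, 0.003]
ft_force: [-0.2, -0.1, 0.2]
grip_width: 0.0851
```

Emit:
{"op": "move_arm", "data": {
  "moves": [
    [[0,0,0,0,0,0.235,-1],[0,0,0,0,0,0.235,-1],[0,0,0,0,0,0.235,-1],[0,0,0,0,0,0.235,-1],[0,0,0,0,0,0.235,-1],[0,0,0,0,0,0.235,-1],[0,0,0,0,0,0.235,-1],[0,0,0,0,0,0.235,-1]]
  ]
}}

```text
clock: 3.25
eef_pos: [0.527, 0.0037, 0.2389]
tool_rot: [0.398, 0.917, -0.007, 0.006]
ft_force: [-0.5, 1.1, -0.3]
grip_width: 0.0855
```

Emit:
{"op": "move_arm", "data": {
  "moves": [
    [[0.045,0.02,0,0,0,0.238,-1],[0.045,0.02,0,0,0,0.238,-1],[0.045,0.02,0,0,0,0.238,-1],[0.045,0.02,0,0,0,0.238,-1],[0.045,0.02,0,0,0,0.238,-1],[0.01,0.01,0,0,0,0.0,-1],[0,0,0,0,0,0,-1],[0,0,0,0,0,0,-1]]
  ]
}}

```text
clock: 3.92
eef_pos: [0.6392, 0.0394, 0.241]
tool_rot: [0.1, 0.995, -0.008, 0.005]
ft_force: [-0.6, -0.0, -0.5]
grip_width: 0.0856
```

Run:
```python
from h import *
from workcell import *
o=get_obs(); print(o["eef_pos"],o["tool_rot"],o["joint_pos"])
c=camera("wrist"); save("w3",c); crop(c,"w3",0,0,560,420,1.4)
```

```text
[0.63917026 0.03935379 0.2410039 ] [ 0.10048194  0.99489267 -0.00790698  0.00542452] [ 0.06945003  0.52464648  0.42031493  1.45844848 -0.01742239  0.27069308]
```

View pics/w3.png

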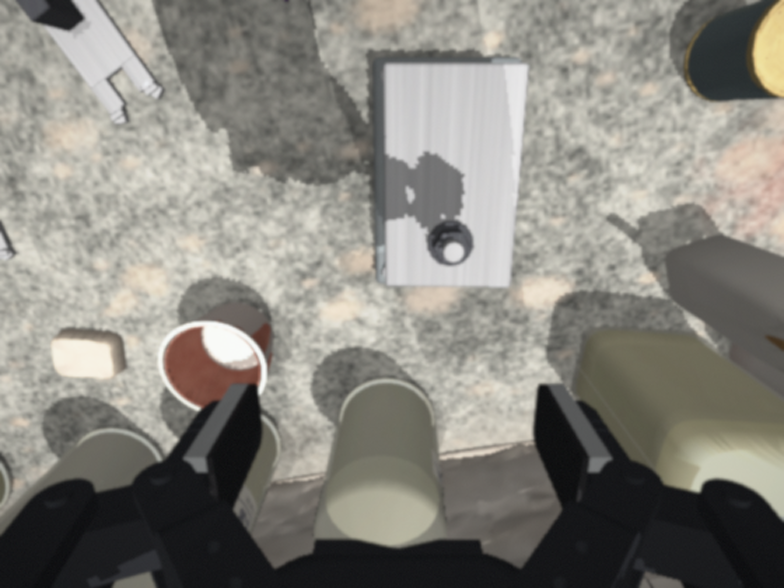

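Run:
```python
from h import *
c=load("w3"); crop(c,"w3a",260,30,390,215,3.2); crop(c,"w3b",295,150,350,205,10)
```

```text
(no output)
```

View pics/w3a.png

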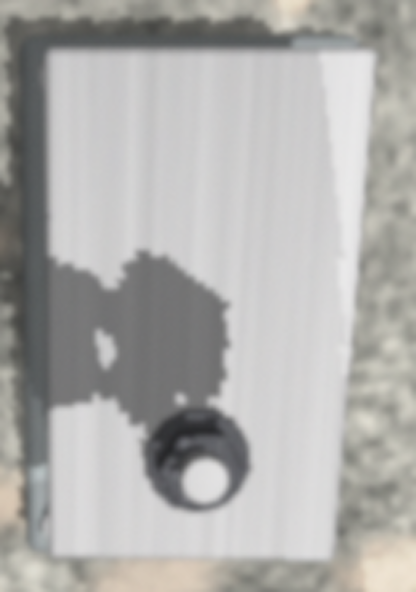

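View pics/w3b.png

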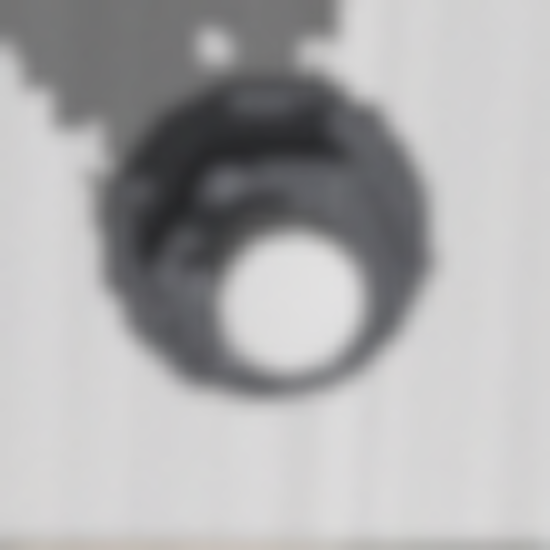

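Run:
```python
from h import *
c=load("w3"); f=lambda x,y,z:at_z(c,260+(x+.5)/3.2-.5,30+(y+.5)/3.2-.5,z)
z=.084
RR,RL,FR,FL=f(48,52,z),f(374,52,z),f(51,556,z),f(333,556,z)
a=lambda d:np.degrees(np.arctan2(d[1],d[0]))
print(a(FL-RL),a(FR-RR),a(FL-FR)-90,a(RL-RR)-90)
print([np.linalg.norm(v).round(4) for v in (FL-RL,FR-RR,FL-FR,RL-RR)])
cen=(FL+FR+RL+RR)/4
y=a(FL+FR-RL-RR); r=np.radians(y);print(y,cen+35*.001*np.array([np.cos(r),np.sin(r),0]))
N=at_z(c,295+(292.5)/10-.5,150+(301.5)/10-.5,.110); print("rod",N)
print(np.median([pt(c,u,v)[2] for u in range(290,330,4) for v in range(60,90,4)]), pt(c,324,179))
```

```text
-11.377240047049813 -11.58351416906562 -11.172956855859368 -11.537081262575413
[np.float64(0.1272), np.float64(0.1277), np.float64(0.0783), np.float64(0.0778)]
-11.480578240518504 [0.63066394 0.07075032 0.084     ]
rod [0.63060801 0.07084111 0.11      ]
0.08457920476828598 [0.63034809 0.07116085 0.10920286]
```

```bash
cat >> h.py <<'E'
from scipy.spatial.transform import Rotation as R
def delta(o,pos,yaw):
    a=np.radians(yaw); cx,sx=np.cos(a),np.sin(a)
    T=np.array([[cx,sx,0],[sx,-cx,0],[0,0,-1]])
    r=R.from_matrix(T)*R.from_quat(o["tool_rot"]).inv()
    m=R.from_quat(o["tool_rot"]).as_matrix()
    print("pos",o["eef_pos"].round(4),"yaw",np.degrees(np.arctan2(m[1,0],m[0,0])).round(2),"z",m[:,2].round(4))
    print("shift",((np.array(pos)-o["eef_pos"])/.5).round(4),"turn",(np.degrees(r.as_rotvec())/30).round(3),"F",o["ft_force"].round(2),"w",o["grip_width"],"t",o["clock"])
E
python3 - <<'E'
from h import *
from workcell import *
delta(get_obs(),[.445,-.1515,.12],200.4)
E
```

```text
pos [0.6389 0.0392 0.2411] yaw 168.47 z [ 0.009  -0.0169 -0.9998]
shift [-0.3877 -0.3814 -0.2421] turn [0.027 0.026 1.065] F [ 0.87 -0.74 -0.48] w 0.08536035677197247 t 3.9667
```

Emit:
{"op": "move_arm", "data": {
  "moves": [
    [[-0.048,-0.047,0,0.004,0.004,0.135,-1],[-0.048,-0.047,0,0.004,0.004,0.135,-1],[-0.048,-0.047,0,0.004,0.004,0.135,-1],[-0.048,-0.047,-0.03,0.004,0.004,0.135,-1],[-0.048,-0.047,-0.04,0.004,0.004,0.135,-1],[-0.048,-0.047,-0.04,0.004,0.004,0.135,-1],[-0.048,-0.047,-0.04,0.004,0.004,0.135,-1],[-0.048,-0.047,-0.04,0,0,0.12,-1]]
  ]
}}

```text
clock: 4.63
eef_pos: [0.434, -0.1554, 0.1481]
tool_rot: [-0.186, 0.983, -0.002, 0.005]
ft_force: [0.2, 0.1, -0.5]
grip_width: 0.0853
```

Run:
```python
from h import *
from workcell import *
delta(get_obs(),[.445,-.1515,.11],200.4)
```

```text
pos [ 0.434  -0.1554  0.1481] yaw -158.58 z [ 0.0099 -0.0013 -1.    ]
shift [ 0.0219  0.0077 -0.0762] turn [ 0.003  0.019 -0.034] F [ 0.15  0.1  -0.52] w 0.08534400187832766 t 4.6333
```

Emit:
{"op": "move_arm", "data": {
  "moves": [
    [[0.022,0.008,-0.04,0,0.019,-0.034,-1],[0,0,-0.03,0,0,0,-1],[0,0,0,0,0,0,-1]]
  ]
}}

```text
clock: 4.88
eef_pos: [0.4292, -0.1562, 0.1095]
tool_rot: [-0.168, 0.986, 0.001, -0.006]
ft_force: [-0.3, 0.2, -0.5]
grip_width: 0.0854
```

Run:
```python
from h import *
from workcell import *
delta(get_obs(),[.445,-.1515,.0225],200.4)
c=camera("wrist"); save("w4",c); crop(c,"w4",0,0,560,420,1.4)
```

```text
pos [ 0.4292 -0.1562  0.1095] yaw -160.65 z [-1.220e-02 -5.000e-04 -9.999e-01]
shift [ 0.0316  0.0094 -0.1739] turn [ 0.001 -0.023  0.035] F [-0.27  0.25 -0.52] w 0.08535306869579817 t 4.8833
```

View pics/w4.png

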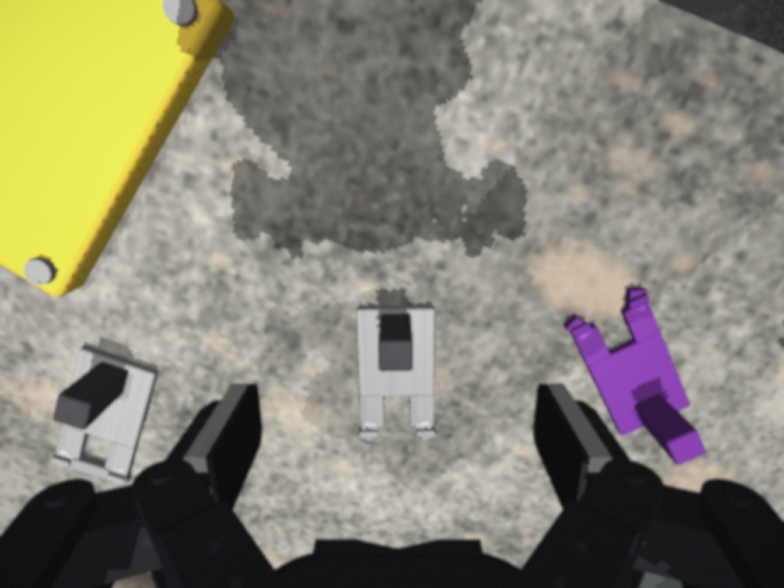

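Emit:
{"op": "move_arm", "data": {
  "moves": [
    [[0.032,0.009,-0.03,0,-0.02,0.03,-1],[0,0,-0.03,0,0,0,-1],[0,0,0,0,0,0,-1],[0,0,0,0,0,0,-1]]
  ]
}}

```text
clock: 5.27
eef_pos: [0.4484, -0.1528, 0.0862]
tool_rot: [-0.175, 0.985, -0.003, 0.004]
ft_force: [0.7, -0.5, -0.4]
grip_width: 0.0851
```

Run:
```python
from h import *
from workcell import *
delta(get_obs(),[.445,-.1515,.0225],200.4)
c=camera("wrist"); save("w5",c)
for u,v in [(283,247),(283,258)]: print(pt(c,u,v))
crop(c,"w5",220,180,340,320,4)
```

```text
pos [ 0.4484 -0.1528  0.0862] yaw -159.88 z [ 0.0098 -0.0042 -0.9999]
shift [-0.0068  0.0025 -0.1275] turn [0.008 0.019 0.009] F [ 0.66 -0.52 -0.42] w 0.08511603590332646 t 5.2667
[ 0.44923042 -0.15357323  0.04324661]
[ 0.47363557 -0.14495199  0.00737078]
```

View pics/w5.png

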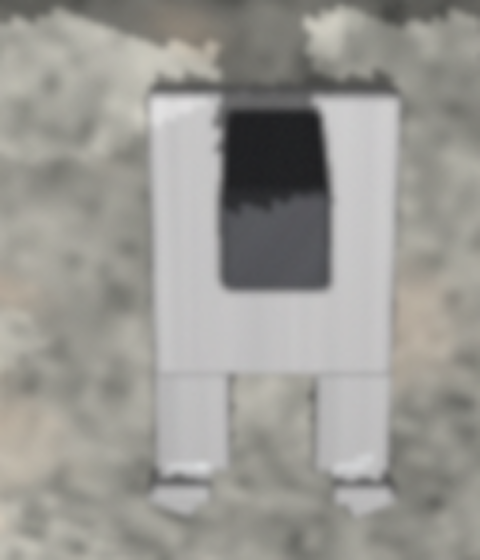

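Run:
```python
from h import *
c=load("w5"); f=lambda x,y,z:at_z(c,220+(x+.5)/4-.5,180+(y+.5)/4-.5,z)
print(f(275,243,.042), f(276,290,.042)-f(276,197,.042))
A,B,C,D=f(151,95,.006),f(398,95,.006),f(158,470,.006),f(388,470,.006)
d=(C+D-A-B);a=np.degrees(np.arctan2(d[1],d[0]));print(a,B-A,(A+B)/2+.01*np.array([np.cos(np.radians(a)),np.sin(np.radians(a)),0]))
```

```text
[ 0.44486859 -0.15195473  0.042     ] [0.01349678 0.00503974 0.        ]
20.23736172358484 [-0.01404051  0.03787668  0.        ] [ 0.44499519 -0.15182478  0.006     ]
```

Emit:
{"op": "move_arm", "data": {
  "moves": [
    [[-0.006,0.002,-0.04,0.008,0.019,0.009,-1],[0,0,-0.03,0,0,0,-1],[0,0,-0.02,0,0,0,-1],[0,0,0,0,0,0,-1],[0,0,0,0,0,0,-1]]
  ]
}}

```text
clock: 5.73
eef_pos: [0.4496, -0.1527, 0.0472]
tool_rot: [-0.177, 0.984, -0.003, 0.005]
ft_force: [0.4, -0.5, 0.2]
grip_width: 0.0852
```

Run:
```python
from h import *
from workcell import *
delta(get_obs(),[.4449,-.1518,.0225],200.3)
```

```text
pos [ 0.4496 -0.1527  0.0472] yaw -159.57 z [ 0.0112 -0.0038 -0.9999]
shift [-0.0095  0.0017 -0.0495] turn [ 0.007  0.021 -0.004] F [ 0.41 -0.47  0.23] w 0.08516012784844881 t 5.7333
```

Emit:
{"op": "move_arm", "data": {
  "moves": [
    [[-0.008,0.002,-0.02,0.007,0.02,0,-1],[-0.004,0,-0.02,0.003,0.01,0,-1],[-0.002,0,-0.005,0,0.005,0,-1],[0,0,0,0,0,0,-1]]
  ]
}}

```text
clock: 6.07
eef_pos: [0.4438, -0.1521, 0.0254]
tool_rot: [-0.177, 0.984, 0.001, -0.002]
ft_force: [0.7, 0.6, 0.2]
grip_width: 0.0851
```

Run:
```python
from h import *
from workcell import *
delta(get_obs(),[.4449,-.1518,.0225],200.3)
```

```text
pos [ 0.4438 -0.1521  0.0254] yaw -159.57 z [-4.6e-03  4.0e-04 -1.0e+00]
shift [ 0.0021  0.0007 -0.0058] turn [-0.001 -0.009 -0.004] F [0.67 0.56 0.23] w 0.0850702156058618 t 6.0667
```

Emit:
{"op": "move_arm", "data": {
  "moves": [
    [[0.002,0.001,-0.005,0,-0.008,0,-1],[0,0,-0.001,0,0,0,0.3],[0,0,0,0,0,0,1],[0,0,0,0,0,0,1],[0,0,0,0,0,0,1],[0,0,0,0,0,0,1],[0,0,0,0,0,0,1],[0,0,0,0,0,0,1]]
  ]
}}

```text
clock: 6.73
eef_pos: [0.4454, -0.1518, 0.0226]
tool_rot: [-0.177, 0.984, -0.0, 0.0]
ft_force: [-0.4, 0.7, -1.5]
grip_width: 0.0152
```

Run:
```python
from h import *
from workcell import *
delta(get_obs(),[.4449,-.1518,.0225],200.3)
```

```text
pos [ 0.4454 -0.1518  0.0226] yaw -159.58 z [ 8.e-04  1.e-04 -1.e+00]
shift [-0.001   0.0001 -0.0002] turn [-0.     0.002 -0.004] F [-0.41  0.65 -1.46] w 0.015210114151786889 t 6.7333
```

Emit:
{"op": "move_arm", "data": {
  "moves": [
    [[0,0,0.03,0,0,0,1],[0,0,0.05,0,0,0,1],[0,0,0.06,0,0,0,1],[0,0.02,0.06,0,0,-0.1,1],[0.02,0.05,0.02,0,0,-0.15,1],[0.02,0.06,0,0,0,-0.15,1],[0.025,0.06,0,0,0,-0.15,1],[0.025,0.06,0,0,0,-0.15,1]]
  ]
}}

```text
clock: 7.4
eef_pos: [0.486, -0.0267, 0.1365]
tool_rot: [0.02, 1.0, 0.003, -0.002]
ft_force: [0.6, -0.0, -1.8]
grip_width: 0.0152
```

Run:
```python
from h import *
from workcell import *
delta(get_obs(),[.5420,.0886,.135],168.6)
```

```text
pos [ 0.486  -0.0267  0.1365] yaw 177.74 z [-0.0031  0.0051 -1.    ]
shift [ 0.1119  0.2305 -0.003 ] turn [-0.01  -0.005 -0.304] F [ 0.63 -0.01 -1.83] w 0.01517156995092074 t 7.4
```

Emit:
{"op": "move_arm", "data": {
  "moves": [
    [[0.025,0.055,0,0,0,-0.1,1],[0.025,0.055,0,0,0,-0.1,1],[0.025,0.055,0,0,0,-0.08,1],[0.015,0.03,0,0,0,-0.03,1],[0,0,0,0,0,0,1],[0,0,0,0,0,0,1]]
  ]
}}

```text
clock: 7.9
eef_pos: [0.5332, 0.0823, 0.1357]
tool_rot: [0.102, 0.995, 0.003, -0.001]
ft_force: [-0.3, -0.4, -1.1]
grip_width: 0.015
```

Run:
```python
from h import *
from workcell import *
delta(get_obs(),[.5420,.0886,.12],168.6)
```

```text
pos [0.5332 0.0823 0.1357] yaw 168.29 z [-0.0019  0.0072 -1.    ]
shift [ 0.0175  0.0126 -0.0313] turn [-0.014 -0.004  0.011] F [-0.31 -0.39 -1.1 ] w 0.015004318682777396 t 7.9
```

Emit:
{"op": "move_arm", "data": {
  "moves": [
    [[0.014,0.01,-0.01,-0.01,-0.004,0.01,1],[0.006,0.004,-0.008,-0.006,0,0,1],[0.002,0.001,0,-0.002,0,0,1],[0,0,0,0,0,0,1]]
  ]
}}

```text
clock: 8.23
eef_pos: [0.5434, 0.0877, 0.1247]
tool_rot: [0.1, 0.995, -0.002, -0.001]
ft_force: [0.7, 0.5, -0.6]
grip_width: 0.0154
```

Run:
```python
from h import *
from workcell import *
delta(get_obs(),[.5420,.0886,.112],168.6)
for n in("side","scene","wrist"):
  c=camera(n); save(n+"6",c)
crop(load("side6"),"s6",170,165,300,285,5); crop(load("wrist6"),"w6",0,0,560,420,1.4);crop(load("scene6"),"c6",190,170,290,270,5)
```

```text
pos [0.5434 0.0877 0.1247] yaw 168.48 z [-0.0027 -0.0046 -1.    ]
shift [-0.0029  0.0019 -0.0254] turn [ 0.009 -0.005  0.004] F [ 0.73  0.5  -0.55] w 0.015434957714595089 t 8.2333
```

View pics/s6.png

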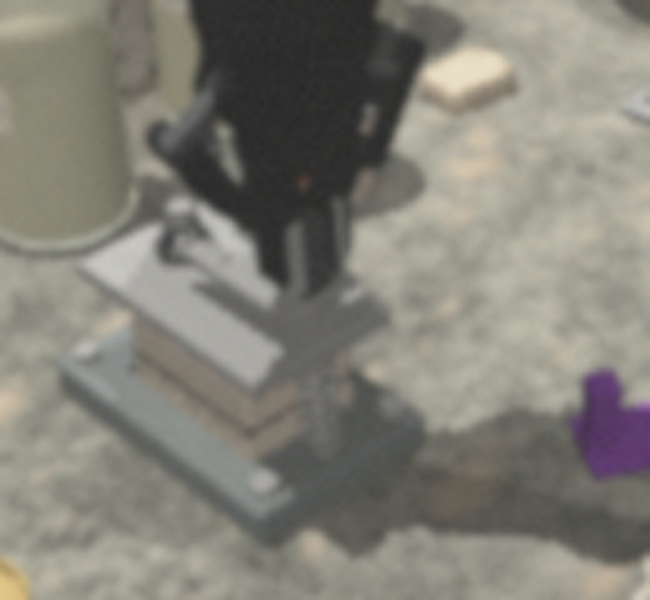

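View pics/c6.png

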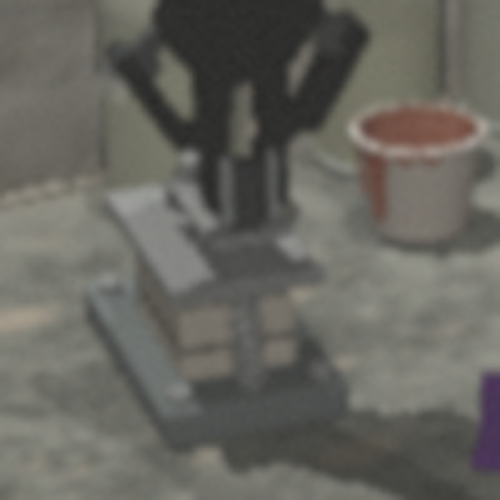

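View pics/w6.png

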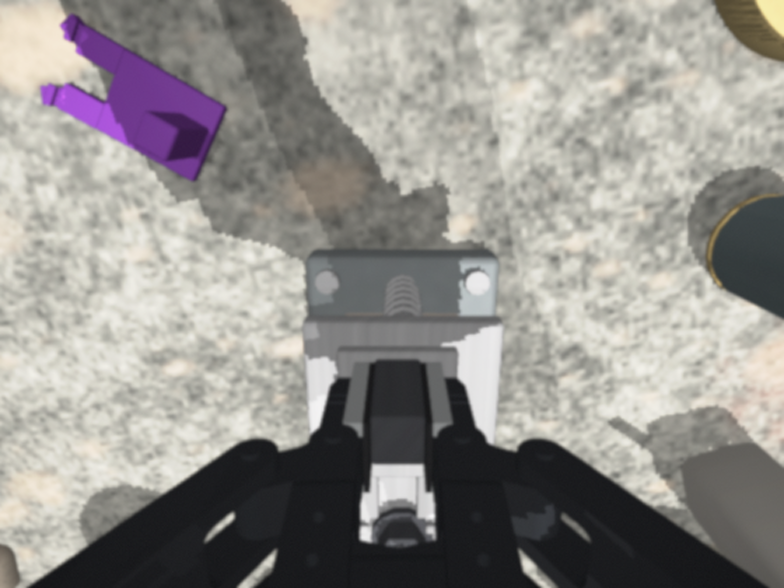

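Run:
```python
from h import *
crop(load("wrist6"),"w6a",215,225,360,395,4)
```

View pics/w6a.png

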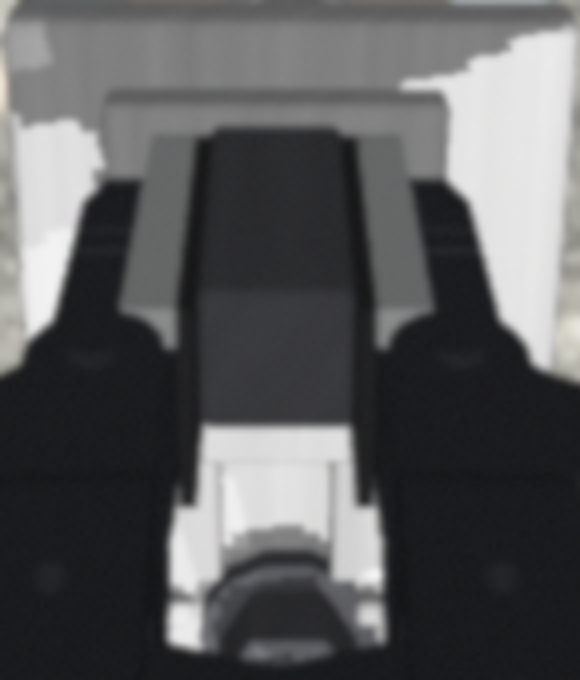

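Emit:
{"op": "move_arm", "data": {
  "moves": [
    [[-0.002,0.001,-0.015,0.006,-0.004,0.004,1],[0,0.001,-0.012,0.003,0,0,1],[0,0,-0.003,0,0,0,1],[0,0,0,0,0,0,1]]
  ]
}}

```text
clock: 8.72
eef_pos: [0.5419, 0.0875, 0.1091]
tool_rot: [0.1, 0.995, 0.0, 0.0]
ft_force: [0.4, -0.0, -0.9]
grip_width: 0.015
```

Run:
```python
from h import *
from workcell import *
delta(get_obs(),[.5420,.0886,.1066],168.6)
```

```text
pos [0.5419 0.0875 0.1091] yaw 168.49 z [ 5.e-04  8.e-04 -1.e+00]
shift [ 0.0001  0.0023 -0.0049] turn [-0.002  0.001  0.004] F [ 0.44 -0.01 -0.91] w 0.014991637996912078 t 8.7167
```

Emit:
{"op": "move_arm", "data": {
  "moves": [
    [[0,0.002,-0.003,0,0,0.004,1],[0,0.001,-0.002,0,0,0,1],[0,0,0,0,0,0,1]]
  ]
}}

```text
clock: 8.97
eef_pos: [0.5417, 0.0888, 0.1061]
tool_rot: [0.099, 0.995, 0.0, -0.0]
ft_force: [0.2, -0.2, -1.0]
grip_width: 0.0152
```

Emit:
{"op": "move_arm", "data": {
  "moves": [
    [[0,0,-0.002,0,0,0,1],[0,0,-0.001,0,0,0,1],[0,0,0,0,0,0,1]]
  ]
}}

```text
clock: 9.22
eef_pos: [0.5418, 0.0889, 0.1057]
tool_rot: [0.099, 0.995, 0.0, 0.0]
ft_force: [-1.8, -0.5, 1.8]
grip_width: 0.0151
```

Emit:
{"op": "move_arm", "data": {
  "moves": [
    [[0,0,-0.002,0,0,0,1],[0,0,-0.001,0,0,0,1],[0,0,0,0,0,0,1]]
  ]
}}

```text
clock: 9.47
eef_pos: [0.5418, 0.0889, 0.1051]
tool_rot: [0.099, 0.995, 0.0, 0.001]
ft_force: [-2.0, -0.2, 2.9]
grip_width: 0.0154
```

Emit:
{"op": "move_arm", "data": {
  "moves": [
    [[0,0,-0.003,0,0,0,1],[0,0,-0.003,0,0,0,1],[0,0,0,0,0,0,1]]
  ]
}}

```text
clock: 9.72
eef_pos: [0.5419, 0.0889, 0.1026]
tool_rot: [0.099, 0.995, 0.0, 0.001]
ft_force: [-1.7, -0.1, 3.8]
grip_width: 0.015
```

Emit:
{"op": "move_arm", "data": {
  "moves": [
    [[0,0,-0.003,0,0,0,1],[0,0,-0.003,0,0,0,1],[0,0,0,0,0,0,1]]
  ]
}}

```text
clock: 9.97
eef_pos: [0.542, 0.089, 0.1002]
tool_rot: [0.099, 0.995, 0.0, 0.002]
ft_force: [-2.5, -1.2, 4.9]
grip_width: 0.0151
```

Run:
```python
from h import *
from workcell import *
delta(get_obs(),[.5420,.0886,.1],168.6)
print(get_obs()["ft_torque"])
```

```text
pos [0.542  0.089  0.1002] yaw 168.62 z [ 3.1e-03  5.0e-04 -1.0e+00]
shift [ 0.     -0.0007 -0.0004] turn [-0.001  0.006 -0.001] F [-2.47 -1.16  4.87] w 0.015116855630938517 t 9.9667
[-0.16816809  0.56786378 -0.02134334]
```

Emit:
{"op": "move_arm", "data": {
  "moves": [
    [[0,0,-0.002,0,0.006,0,1],[0,0,-0.002,0,0,0,1],[0,0,0,0,0,0,1]]
  ]
}}

```text
clock: 10.22
eef_pos: [0.542, 0.089, 0.0992]
tool_rot: [0.099, 0.995, 0.0, 0.0]
ft_force: [-3.3, -1.3, 7.4]
grip_width: 0.015
```

Run:
```python
from h import *
from workcell import *
delta(get_obs(),[.5420,.0886,.1],168.6)
print(get_obs()["ft_torque"])
c=camera("wrist"); save("w7",c); crop(c,"w7a",215,225,360,395,4)
c=camera("side"); save("s7",c); crop(c,"s7",170,165,300,285,5)
```

```text
pos [0.542  0.089  0.0992] yaw 168.62 z [ 7.e-04  6.e-04 -1.e+00]
shift [-0.     -0.0007  0.0016] turn [-0.001  0.001 -0.001] F [-3.33 -1.33  7.41] w 0.015023338647807787 t 10.2167
[-0.16480513  0.59393699 -0.09254658]
```

View pics/w7a.png

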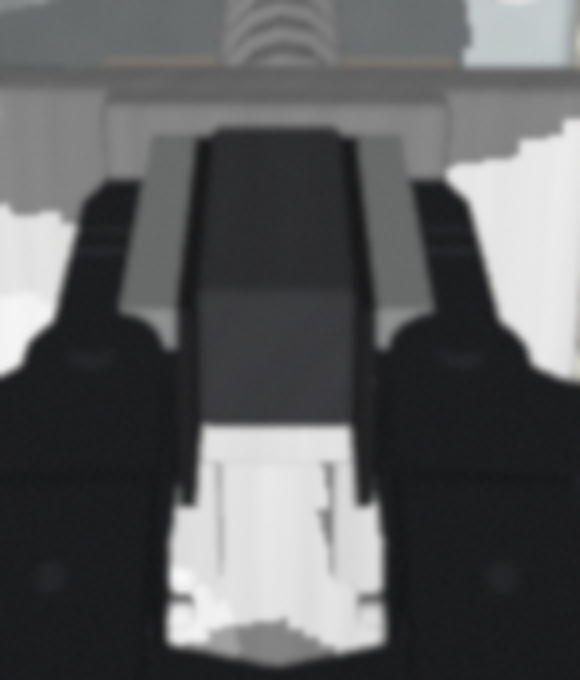

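View pics/s7.png

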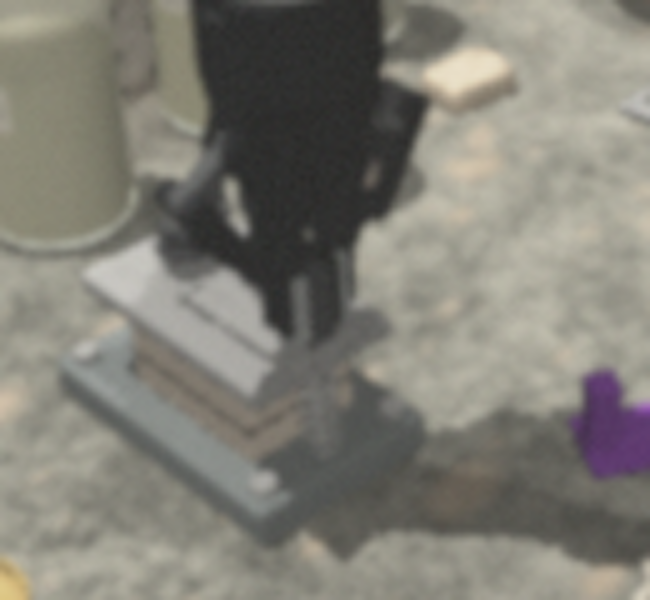

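Emit:
{"op": "move_arm", "data": {
  "moves": [
    [[0.008,-0.0018,0,0,0,0,1],[0.008,-0.0018,0,0,0,0,1],[0,0,0,0,0,0,1]]
  ]
}}

```text
clock: 10.57
eef_pos: [0.5495, 0.0878, 0.1002]
tool_rot: [0.099, 0.995, 0.001, 0.0]
ft_force: [-2.5, -0.9, 5.2]
grip_width: 0.015
```

Run:
```python
from h import *
from workcell import *
delta(get_obs(),[.5822,.0805,.0992],168.6)
```

```text
pos [0.5495 0.0878 0.1002] yaw 168.67 z [ 3.0e-04  1.8e-03 -1.0e+00]
shift [ 0.0654 -0.0145 -0.002 ] turn [-0.003  0.001 -0.002] F [-2.55 -0.9   5.21] w 0.015034230395870334 t 10.5667
```

Emit:
{"op": "move_arm", "data": {
  "moves": [
    [[0,0,-0.002,0,0,0,1],[0,0,-0.0015,0,0,0,1],[0.004,-0.0009,-0.001,0,0,0,1]]
  ]
}}

```text
clock: 10.82
eef_pos: [0.551, 0.0876, 0.099]
tool_rot: [0.099, 0.995, 0.001, -0.0]
ft_force: [-6.0, 0.8, 8.7]
grip_width: 0.0151
```

Emit:
{"op": "move_arm", "data": {
  "moves": [
    [[0.008,-0.0018,-0.001,0,0,0,1],[0.008,-0.0018,-0.001,0,0,0,1]]
  ]
}}

```text
clock: 10.98
eef_pos: [0.5577, 0.0866, 0.099]
tool_rot: [0.098, 0.995, 0.002, -0.001]
ft_force: [-3.8, 0.5, 6.7]
grip_width: 0.0156
```

Run:
```python
from h import *
from workcell import *
delta(get_obs(),[.5822,.0805,.0992],168.6)
print(get_obs()["ft_torque"])
```

```text
pos [0.5577 0.0866 0.099 ] yaw 168.73 z [-0.0018  0.0037 -1.    ]
shift [ 0.049  -0.0122  0.0004] turn [-0.007 -0.003 -0.004] F [-3.76  0.49  6.72] w 0.01559114969341305 t 10.9833
[-0.06711624  0.70660003 -0.07520519]
```

Emit:
{"op": "move_arm", "data": {
  "moves": [
    [[0.007,-0.003,-0.001,-0.006,0,-0.003,1],[0.008,-0.0025,-0.001,-0.003,0,0,1]]
  ]
}}

```text
clock: 11.15
eef_pos: [0.5648, 0.0849, 0.099]
tool_rot: [0.098, 0.995, 0.001, -0.001]
ft_force: [-5.5, 1.4, 8.2]
grip_width: 0.015
```

```bash
cat > st.py <<'E'
from h import *
from workcell import *
o=get_obs(); delta(o,[.5822,.0805,.0992],168.6)
a=np.radians(-11.4); d=o["eef_pos"]-np.array([.6307,.0707,0]); print("slot x",np.cos(a)*d[0]+np.sin(a)*d[1]+.0495,"y",-np.sin(a)*d[0]+np.cos(a)*d[1],"F",np.cos(a)*o["ft_force"][0]+np.sin(a)*o["ft_force"][1],-np.sin(a)*o["ft_force"][0]+np.cos(a)*o["ft_force"][1],"tq",o["ft_torque"])
E
python3 st.py
```

```text
pos [0.5648 0.0849 0.099 ] yaw 168.7 z [-0.0023  0.0013 -1.    ]
shift [ 0.0348 -0.0088  0.0004] turn [-0.002 -0.004 -0.003] F [-5.52  1.41  8.2 ] w 0.0150102569722856 t 11.15
slot x -0.017923199637930598 y 0.0008989484350829455 F -5.693651504047452 0.28993075094081333 tq [0.07331528 0.75366894 0.00401534]
```

Emit:
{"op": "move_arm", "data": {
  "moves": [
    [[0.008,-0.0025,-0.001,0,0,0,1],[0.008,-0.0025,-0.001,0,0,0,1]]
  ]
}}

```text
clock: 11.32
eef_pos: [0.5725, 0.0835, 0.099]
tool_rot: [0.098, 0.995, 0.001, -0.002]
ft_force: [-5.0, 0.4, 7.2]
grip_width: 0.0152
```

```bash
python3 st.py
```

```text
pos [0.5725 0.0835 0.099 ] yaw 168.77 z [-0.0027  0.0032 -1.    ]
shift [ 0.0195 -0.006   0.0003] turn [-0.006 -0.005 -0.006] F [-5.02  0.43  7.19] w 0.015168127031056107 t 11.3167
slot x -0.010104559064397126 y 0.001020193718292704 F -5.010251488445489 -0.5745503609524716 tq [ 0.08901441  0.6908673  -0.11090714]
```

Emit:
{"op": "move_arm", "data": {
  "moves": [
    [[0.007,-0.0035,-0.001,-0.005,0,-0.005,1],[0.006,-0.0025,-0.001,0,0,0,1]]
  ]
}}

```text
clock: 11.48
eef_pos: [0.5791, 0.0817, 0.0991]
tool_rot: [0.099, 0.995, 0.001, -0.001]
ft_force: [-4.6, 0.6, 7.5]
grip_width: 0.0152
```

```bash
python3 st.py
python3 - <<'E'
from h import *
from workcell import *
c=camera("wrist"); save("w8",c); crop(c,"w8a",215,225,360,395,4)
E
```

```text
pos [0.5791 0.0817 0.0991] yaw 168.68 z [-0.0023  0.003  -1.    ]
shift [ 0.0062 -0.0024  0.0003] turn [-0.006 -0.004 -0.003] F [-4.56  0.56  7.49] w 0.01522469718176191 t 11.4833
slot x -0.003237242171256649 y 0.0006019350535969425 F -4.578734897798017 -0.3472798683088163 tq [ 0.08321682  0.7681054  -0.09559738]
```

View pics/w8a.png

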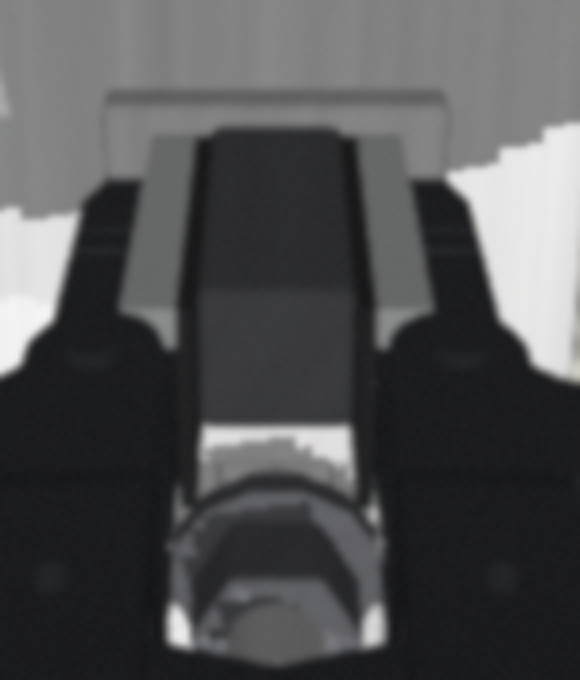

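Emit:
{"op": "move_arm", "data": {
  "moves": [
    [[0.005,-0.0015,-0.001,-0.004,0,0,1],[0.003,-0.001,-0.001,0,0,0,1]]
  ]
}}

```text
clock: 11.7
eef_pos: [0.5835, 0.0811, 0.099]
tool_rot: [0.098, 0.995, 0.001, -0.001]
ft_force: [-3.7, 0.6, 8.4]
grip_width: 0.0149
```

```bash
python3 st.py
```

```text
pos [0.5835 0.0811 0.099 ] yaw 168.71 z [-0.0017  0.0024 -1.    ]
shift [-0.0026 -0.0013  0.0003] turn [-0.005 -0.003 -0.004] F [-3.72  0.63  8.37] w 0.014946219626847503 t 11.7
slot x 0.0011823484304782916 y 0.0009095536834459825 F -3.7759742397159424 -0.11711416150757237 tq [-0.05159405  0.89088008 -0.04035345]
```

Emit:
{"op": "move_arm", "data": {
  "moves": [
    [[0.003,-0.0008,-0.001,0,0,0,1]]
  ]
}}

```text
clock: 11.78
eef_pos: [0.584, 0.0811, 0.099]
tool_rot: [0.098, 0.995, 0.001, -0.002]
ft_force: [-10.3, 1.2, 12.3]
grip_width: 0.0154
```

```bash
python3 st.py
```

```text
pos [0.584  0.0811 0.099 ] yaw 168.73 z [-0.0037  0.0031 -1.    ]
shift [-0.0035 -0.0012  0.0004] turn [-0.006 -0.007 -0.004] F [-10.27   1.21  12.32] w 0.015387117722158061 t 11.7833
slot x 0.0016226289143443581 y 0.0009674300796696216 F -10.307179133912781 -0.8439032768870021 tq [-0.06548239  1.77925255 -0.06794594]
```

Emit:
{"op": "move_arm", "data": {
  "moves": [
    [[-0.0025,-0.0008,0.001,0,0,0,1],[0,-0.0003,0.002,0,0,0,1],[0,0,0.002,0,0,0,1]]
  ]
}}

```text
clock: 12.03
eef_pos: [0.5839, 0.0811, 0.1025]
tool_rot: [0.098, 0.995, 0.002, -0.001]
ft_force: [-2.1, 0.1, 3.2]
grip_width: 0.0149
```

```bash
python3 st.py
```

```text
pos [0.5839 0.0811 0.1025] yaw 168.76 z [-7.0e-04  3.7e-03 -1.0e+00]
shift [-0.0034 -0.0012 -0.0067] turn [-0.007 -0.001 -0.005] F [-2.15  0.07  3.19] w 0.014873785715153942 t 12.0333
slot x 0.0015468588870571759 y 0.0009312261896800237 F -2.117415742206832 -0.356619811678757 tq [-0.1685538   0.43029466 -0.06884896]
```

Emit:
{"op": "move_arm", "data": {
  "moves": [
    [[-0.0015,-0.0006,0.001,-0.003,0,0,1],[-0.0005,-0.0003,0,0,0,0,1]]
  ]
}}

```text
clock: 12.2
eef_pos: [0.5838, 0.081, 0.1031]
tool_rot: [0.098, 0.995, 0.001, 0.001]
ft_force: [-0.9, 0.0, 2.8]
grip_width: 0.0149
```

```bash
python3 st.py
```

```text
pos [0.5838 0.081  0.1031] yaw 168.78 z [ 0.0013  0.0028 -1.    ]
shift [-0.0033 -0.001  -0.0077] turn [-0.005  0.002 -0.006] F [-0.91  0.02  2.76] w 0.014902589410023396 t 12.2
slot x 0.0015339402712164288 y 0.0008520896976221722 F -0.8922779715827867 -0.16000098746923339 tq [-0.03937756  0.33749321  0.00243233]
```

Emit:
{"op": "move_arm", "data": {
  "moves": [
    [[0,0,0,0,0,0,0.6],[0,0,0,0,0,0,0.3],[0,0,0,0,0,0,0.1],[0,0,0,0,0,0,0]]
  ]
}}

```text
clock: 12.53
eef_pos: [0.5839, 0.0809, 0.1011]
tool_rot: [0.098, 0.995, 0.001, -0.0]
ft_force: [0.5, -0.0, -0.2]
grip_width: 0.0426
```

```bash
python3 st.py
python3 - <<'E'
from h import *
from workcell import *
c=camera("wrist"); save("w9",c); crop(c,"w9a",180,195,380,405,2.8)
E
```

```text
pos [0.5839 0.0809 0.1011] yaw 168.77 z [ 1.0e-04  2.7e-03 -1.0e+00]
shift [-0.0034 -0.0009 -0.0039] turn [-0.005  0.    -0.006] F [ 0.47 -0.02 -0.21] w 0.0426350111465288 t 12.5333
slot x 0.0015904670481951336 y 0.000783058157998319 F 0.46407365757823293 0.07084657338856705 tq [0.04302026 0.0272108  0.02554365]
```

View pics/w9a.png

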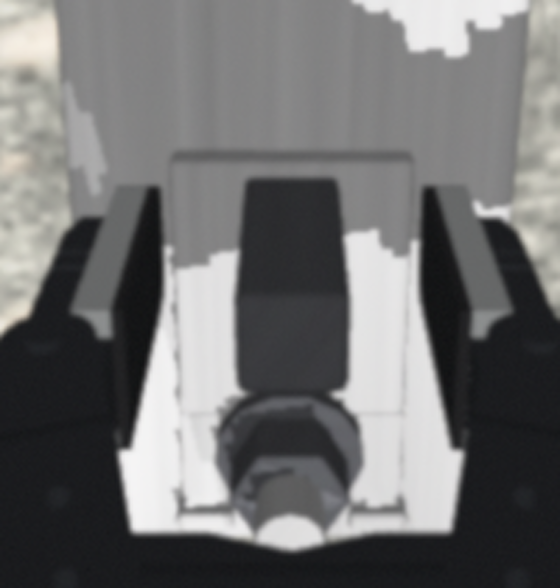

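Emit:
{"op": "move_arm", "data": {
  "moves": [
    [[0,0,0.02,0,0,0,-0.2],[0,0,0.03,0,0,0,-0.2],[0,0,0.05,0,0,0,-0.2],[0,0,0.06,0,0,0,-0.2],[0,0,0.06,0,0,0,-0.2],[0.04,-0.008,0.04,0,0,0,-0.2],[0.04,-0.008,0,0,0,0,-0.2],[0,0,0,0,0,0,-0.2]]
  ]
}}

```text
clock: 13.25
eef_pos: [0.6207, 0.0723, 0.2404]
tool_rot: [0.097, 0.995, 0.001, -0.002]
ft_force: [0.1, -0.1, -0.6]
grip_width: 0.0513
```

```bash
python3 st.py
python3 - <<'E'
from h import *
from workcell import *
c=camera("wrist"); save("w10",c); crop(c,"w10",0,0,560,420,1.4); crop(c,"w10a",200,60,400,260,3)
c=camera("side"); save("s10",c); crop(c,"s10",170,165,300,285,5)
E
```

```text
pos [0.6207 0.0723 0.2404] yaw 168.82 z [-0.0037  0.0019 -1.    ]
shift [-0.077   0.0165 -0.2824] turn [-0.004 -0.007 -0.007] F [ 0.09 -0.07 -0.57] w 0.051345088066470194 t 13.25
slot x 0.03936627916179727 y -0.0004435404172000593 F 0.10209841541704293 -0.0486119364121092 tq [-0.0720691   0.03854681 -0.0470536 ]
```

View pics/w10.png

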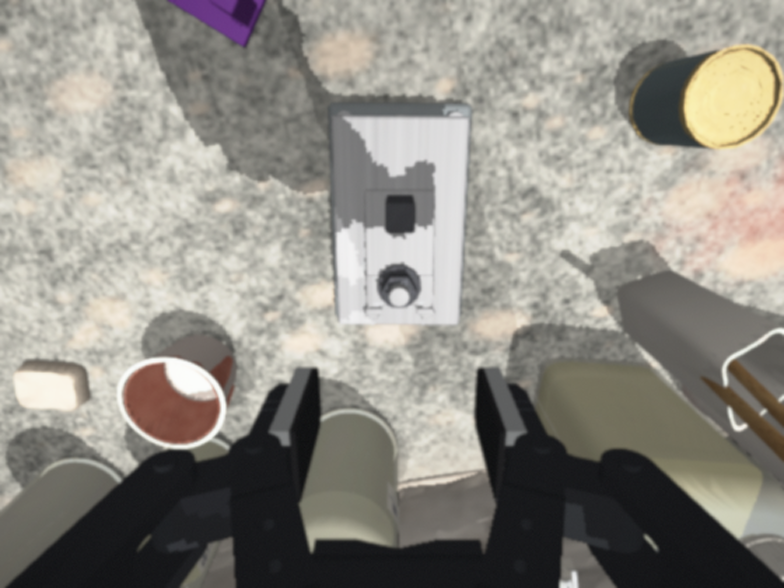

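View pics/s10.png

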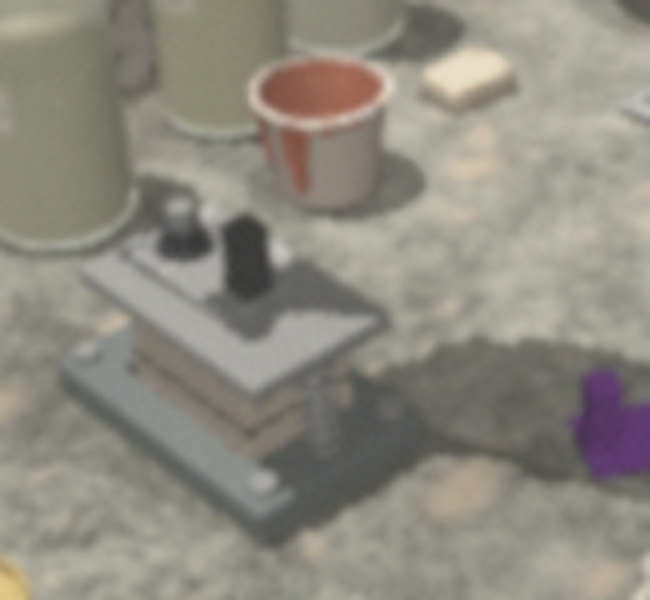

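Run:
```python
from h import *
c=load("w10"); m=lambda x0,x1,y0,y1:np.median([pt(c,u,v)[2] for u in range(x0,x1,2) for v in range(y0,y1,2)])
print("plate rear",m(250,325,90,120),"R",m(315,328,140,220),"L",m(240,255,160,220))
print("spacer L",m(266,274,165,190),"R",m(297,306,165,190),"rear",m(266,306,138,142),"front",m(298,306,200,212))
f=lambda x,y,z:at_z(c,x/1.4-.15,y/1.4-.15,z)
A,B=f(366,190,.0865),f(434,190,.0865);rm=(A+B)/2; a=np.radians(-11.4)
d=rm-[.6307,.0707,.0865]; print(np.linalg.norm(A-B),"slot x",np.cos(a)*d[0]+np.sin(a)*d[1]+.060,"y",-np.sin(a)*d[0]+np.cos(a)*d[1])
crop(c,"w10b",250,120,325,240,5)
```

```text
plate rear 0.08161557180625262 R 0.08155902666047748 L 0.0813726126355411
spacer L 0.08755867039589152 R 0.08749387518947604 rear 0.08795191545292799 front 0.08817962978133659
0.040124704236338134 slot x 0.0015597588897891604 y 0.0004737749367333295
```

View pics/w10b.png

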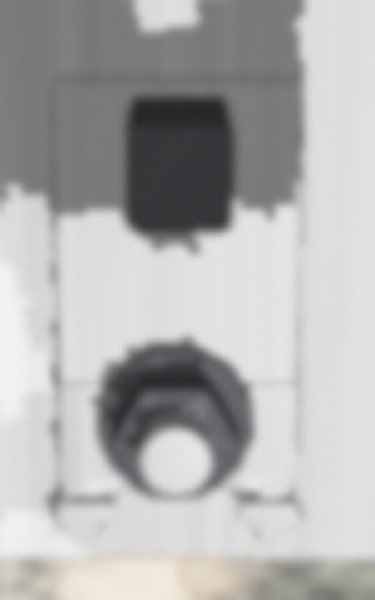

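```bash
python3 -c "
from workcell import *
print(job_done()); print(get_obs()['clock'])"
```

```text
the job is handed in; nothing more can be done
None
the job is handed in; nothing more can be done
```

The slotted spacer is on the press rod under the nut, fully home and let go, and the job is handed in; no verdict came back. I took it by its post, pressed the plate down near its stop, slid it on until the slot's rear end met the rod, then let the plate up and opened the gripper. The robot clock stood at about 13.3 s.

**Last checks:**
- **Position:** the slot centre is about 1.5 mm past the rod's axis and 0.5 mm to the side. That is within 3 mm on both axes. I tried to back it off 1 mm before release, but it did not move. It therefore rests at the end of its slot, with the ridges past the nut's flange.
- **Plate travel:** the plate reads about 3.0 mm below its let-up height by camera depth.
- **Level:** the spacer's top measured the same height on both sides and within 0.7 mm front to back.
- **Force:** the highest wrist force I read was about 12 N down and 10 N sideways, when the slot met the rod. The readings came only every few steps, so a brief higher peak could have gone unseen. The contact forces on the plate and the press are not measured directly.
- **Gripper:** it is clear above the press and touches nothing.
- **Bystanders:** I did not go near any of them, nor the purple and yellow look-alikes. Those in the last pictures look where they were; I did not measure them again.

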